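Find the glaze jar lid that rocks and press it home

ROBOT

A 6-joint arm with a two-finger parallel gripper is mounted at the origin on the work surface. World frame = base frame: x ahead of the robot, y to its left, z up, the work surface at z = 0. Lengths are in m, angles in rad, forces in N, time in s.
With the tool pointing down it reaches from about 0.325 to 0.75 m from the base axis. Payload 7.6 kg.
Tool frame: the origin (TCP) lies at the very end of the fingers, on their centre line; the grasp point (between the pads) lies 19 mm behind it; z points along the fingers, y is the line along which they close (so a half turn about z gives the same grasp; the last joint's range is limited). The gripper opens to 85 mm and grips with 20 to 120 N. Pads are 22 mm wide; open, the fingers measure 114 mm over their backs; the gripper's body (76 mm by 85 mm) begins 54 mm behind the grasp point. The pads swing forward as they close: fully open they stand 13 mm farther back than shut.
Start: joints at [-1.412, 0.052, 1.401, -0, 1.689, -0.07], TCP at [0.119, -0.511, 0.231] pointing down, gripper open.
Joint ranges: [-2.9, 2.9], [-0.91, 2.17], [0.12, 2.37], [-1.06, 4.2], [0.26, 2.73], [-2.93, 2.93]. Speed limits (rad/s): [2.57, 2.57, 3.01, 3.14, 3.14, 3.14].

INTERFACE

Orientations are given as a unit quaternion [x, y, z, w].
In Python, from cell import bot gives the robot as it stands.
- The arm moves only by the tool carry_out, never from a script. Its arguments are lists of equal length, an entry for each row: "translation": the shift along the world's x, y, z in units of 40 mm (1.0 is 40 mm), a list of three; "twist": the turn about the world's z in units of 8 degrees (1.0 is 8 degrees). In form: {"translation": [[tx, ty, tz], ...], "twist": [twist, ...]}. A call has 1 to 20 rows; each row is the pose to reach, as a shift and turn from the pose commanded when the call began; what a row does not reach only later rows make up. A row lasts 1/10 s, in which the tool goes at most 50 mm and 8.59 degrees, less where a joint would pass 70% of its speed; a pose out of reach is approached as far as the arm can. A call with a gripper value outside its range is refused whole. "fingers" is the closure, from -1 (fully open) to 1 (shut), set as the call begins (left out, the last holds). The fingers move at their own pace and stop on an object; "grip_force" is the grip in N (left out, the last holds). Time passes only in rows, so rows that repeat a pose let the fingers close. It gives the time, the measured TCP pose, the force, the opening and the grip force at its end, in the units of the state.
- bot.get_state(): the state, without advancing time (a new reading comes with each control period).
- bot.snapshot(name): name is "side" or "top"; returns (picture, depth): 480x640x3 uint8, blue, green, red; 480x640 float32, m along the optical axis (not along the pixel's ray), 0 where there is no reading.
- bot.camera_model(name): a dict with "intrinsics" (3x3 intrinsics, pixels), "xyz" and "orientation" of the camera in the world. Camera axes: x right, y up, looking along -z (the intrinsics and any distortion apply to the point x, -y, -z); pixel columns grow to the right and rows downward; lengths in m; the calibration is good to about 2 mm. A picture is of the moment at which its call begins. camera_model takes no time and is no camera call.
- bot.sign_off(): hands the job in; it is judged then, once.
The state is a dict: "t": time; "qpos": joint angles; "qvel": joint speeds; "effort": joint torques, N m; "position": TCP position; "eef_rot": TCP orientation; "contact_force": force on the tool from outside, world axes, zero at the start; "ft_torque": the same for the moment, N m; "gripper_width": finger opening in m; "grip_force": force on a finger pad.
Only numpy, scipy, OpenCV 4.12 (cv2) and the standard library are available. Lean on these libraries where they do the work, as an engineer would, in place of code of your own. Each camera call takes 0.05 s, during which the arm holds its last target. There are 200 camera calls.

TASK

One of the four glaze jars in the tray has a lid that was never pushed right down: it looks like the others but rocks when pressed. Press lightly with a fingertip near the edge of one lid after another until you find the one that tips under the finger, then push that lid down in the middle until it is fully home and sits level. Only press: do not pick up or shift any jar, leave the cup, the bottle and the mug alone, and finish with the hand clear.

Things in the scene. Friction and masses are not known exactly. Their poses are not given: they have to be found in the camera images.
- jar_a_top (a point): One of four identical loose, full glaze jars (0.45 to 0.85 kg) upright in the tray: grey tub 84 mm across, flat round red push-on lid 90 mm across, skirt 18 mm deep. Point: on the jar's axis, at the lid's top face when the lid is fully home, 92.5 mm above the jar's underside, 96.5 above the table. It belongs to the jar, so it does not tell whether this lid is the loose one. z up.
- jar_b_top (a point): One of four identical loose, full glaze jars (0.45 to 0.85 kg) upright in the tray: grey tub 84 mm across, flat round red push-on lid 90 mm across, skirt 18 mm deep. Point: on the jar's axis, at the lid's top face when the lid is fully home, 92.5 mm above the jar's underside, 96.5 above the table. It belongs to the jar, so it does not tell whether this lid is the loose one. z up.
- jar_c_top (a point): One of four identical loose, full glaze jars (0.45 to 0.85 kg) upright in the tray: grey tub 84 mm across, flat round red push-on lid 90 mm across, skirt 18 mm deep. Point: on the jar's axis, at the lid's top face when the lid is fully home, 92.5 mm above the jar's underside, 96.5 above the table. It belongs to the jar, so it does not tell whether this lid is the loose one. z up.
- jar_d_top (a point): One of four identical loose, full glaze jars (0.45 to 0.85 kg) upright in the tray: grey tub 84 mm across, flat round red push-on lid 90 mm across, skirt 18 mm deep. Point: on the jar's axis, at the lid's top face when the lid is fully home, 92.5 mm above the jar's underside, 96.5 above the table. It belongs to the jar, so it does not tell whether this lid is the loose one. z up.
- lid_gap (a joint): How far the one loose lid's middle stands above home, m: 0.004 to 0.0048 as found, about 0 when home. Which jar it is on is not told. Tight push fit: 10 N at its middle (up to 15 N within 10 mm of it) slides it down to a firm stop, where it stays. Pressed lightly 30 mm or more off the middle it only tips; over some 20 N there may start to seat it. The other three lids are home and do not give.
- lid_tip_a (a joint): How far that loose lid is tipped about the x axis of its jar, rad; about 0 as found and when home. 1 to 3 N pressed 34 mm off the lid's middle tips it until the pressed edge, 3 to 5 mm lower, meets the jar's rim: 0.10 to 0.15 rad in all, shared by the two tip joints according to the side pressed. It stays tipped when let go.
- lid_tip_b (a joint): How far that loose lid is tipped about the y axis of its jar, rad; about 0 as found and when home. 1 to 3 N pressed 34 mm off the lid's middle tips it until the pressed edge, 3 to 5 mm lower, meets the jar's rim: 0.10 to 0.15 rad in all, shared by the two tip joints according to the side pressed. It stays tipped when let go.
- tray: Grey plastic tray that the four jars stand in, two by two about 112 mm apart; 250 x 250 mm, 42 mm high, floor and walls 4 mm thick, with an outward lip 8 mm wide; it does not move. Origin: centre of its underside, on the table. Its x and y run along its sides.
- cup: Glazed beaker without handle, 74 mm across, 70 mm high, on the table beside the tray; bystander. Origin: centre of its underside.
- glaze_bottle: Tall glaze jar with a white cap, 64 mm across, 105 mm high, on the table beside the tray; bystander. Origin: centre of its underside.
- mug: Small black mug, 68 mm across, 52 mm high, on the table beside the tray; bystander. Origin: centre of its underside.
Mind the look-alikes: they are no part of the job. Leave any green or yellow look-alike of the part that bears jar_d_top alone.

How it is judged:
By the outcome, as a careful person would: the job done as asked, in the order asked, and still so for the second after the job is handed in, with the robot touching nothing.
It also fails if it takes over 48 s, if anything falls off the work surface, if the arm or the gripper's body presses on something with over 40 N, if the wrist force passes 120 N, or if a joint passes its speed limit or range.

## Working session

There is one attempt and no reset: what is moved stays moved. The work goes in short steps, Python scripts to look and compute and a tool call to move; the robot and the scene stay as the last step left them, time stands still between calls to the robot, and variables do not carry over. Pictures are saved under pics/ and viewed, at most 10 in all, crops included, and the job is handed in when it is done.

Besides the shell and the picture viewer there is one more tool, called after ">>>" in YAML: its name, and indented under it one key for each argument. carry_out: Moves the arm, as the interface text tells. Its arguments: {"type":"object","properties":{"translation":{"type":"array","items":{"type":"array","items":{"type":"number"}}},"twist":{"type":"array","items":{"type":"number"}},"fingers":{"type":"number"},"grip_force":{"type":"number"}},"required":["translation","twist"]}

```bash
mkdir -p pics
cat > h.py <<'E'
import numpy as np, cv2
from scipy.spatial.transform import Rotation as R
from cell import bot
def cast(name,px,z):
    m=bot.camera_model(name);K=np.array(m["intrinsics"]);r=R.from_quat(m["orientation"]).as_matrix();o=np.array(m["xyz"])
    p=cv2.undistortPoints(np.array(px,float).reshape(-1,1,2),K,np.array(m.get("distortion",[0,0,0,0.]),float)).reshape(-1,2)
    d=np.c_[p[:,0],-p[:,1],-np.ones(len(p))]@r.T
    return o+d*((z-o[2])/d[:,2])[:,None]
def red(im):
    h=cv2.cvtColor(im,cv2.COLOR_BGR2HSV);return (((h[...,0]<8)|(h[...,0]>172))&(h[...,1]>120)&(h[...,2]>50)).astype(np.uint8)*255
E
python3 - <<'E'
from h import *
for n in("top","side"):
    im,d=bot.snapshot(n);cv2.imwrite(f"pics/{n}0.png",im);np.save(f"{n}0.npy",d);print(bot.camera_model(n))
    for c in cv2.findContours(red(im),cv2.RETR_EXTERNAL,cv2.CHAIN_APPROX_NONE)[0]:
        if cv2.contourArea(c)>300:
            e=cv2.fitEllipse(c);print(n,np.round(e[0],1),np.round(e[1],1),cv2.contourArea(c),np.round(cast(n,[e[0]],.0965),4))
print(bot.get_state())
E
```

```text
{'intrinsics': array([[619.76539065,   0.        , 315.20696192],
       [  0.        , 619.76539065, 244.60389482],
       [  0.        ,   0.        ,   1.        ]]), 'xyz': array([0.61956241, 0.02101474, 1.06826746]), 'orientation': array([ 0.02369015, -0.02350732, -0.70082917,  0.71254801])}
top [294.  338.2] [57.  57.6] 2576.5 [[0.5381 0.0523 0.0965]]
top [362.8 318.8] [56.8 57.2] 2546.0 [[ 0.5698 -0.0544  0.0965]]
top [261.5 271.3] [56.4 56.5] 2503.5 [[0.6413 0.1053 0.0965]]
top [334.3 249.7] [56.1 56.2] 2472.0 [[ 0.677  -0.0083  0.0965]]
{'intrinsics': array([[525.31923096,   0.        , 310.39127997],
       [  0.        , 525.31923096, 239.11304806],
       [  0.        ,   0.        ,   1.        ]]), 'xyz': array([ 0.27074456, -0.6328004 ,  0.64742567]), 'orientation': array([ 0.44067132, -0.12693907, -0.2547234 ,  0.85135847])}
side [272.2 290.3] [43.2 56.2] 1905.0 [[ 0.5623 -0.0651  0.0965]]
side [225.4 260.9] [38.  53.4] 1592.5 [[0.5333 0.0461 0.0965]]
side [312.2 253.5] [37.2 51.6] 1505.5 [[ 0.6687 -0.0187  0.0965]]
side [263.  229.8] [32.9 48.1] 1241.0 [[0.6328 0.0931 0.0965]]
{'t': 0.1, 'qpos': array([-1.41231104e+00,  5.27949721e-02,  1.40158593e+00,  1.39462020e-06,
        1.68860548e+00, -7.02649869e-02]), 'qvel': array([ 0.0011914 , -0.00082712, -0.00308886,  0.00150908, -0.0005033 ,
        0.00036531]), 'effort': array([ 1.16496602e-03, -3.82580960e+01, -3.60986674e+01, -1.12712437e-04,
        4.68863844e-03,  2.39290422e-06]), 'position': array([ 0.11904921, -0.5110599 ,  0.23056437]), 'eef_rot': array([ 9.93466041e-01,  1.14125984e-01, -3.00370276e-05, -6.96218495e-04]), 'contact_force': array([-0.50740943,  0.21799178, -0.36321797]), 'ft_torque': array([-0.00222031,  0.04718777, -0.03481896]), 'grip_force': 0.0, 'gripper_width': 0.08567294772901493}
```

View pics/top0.png

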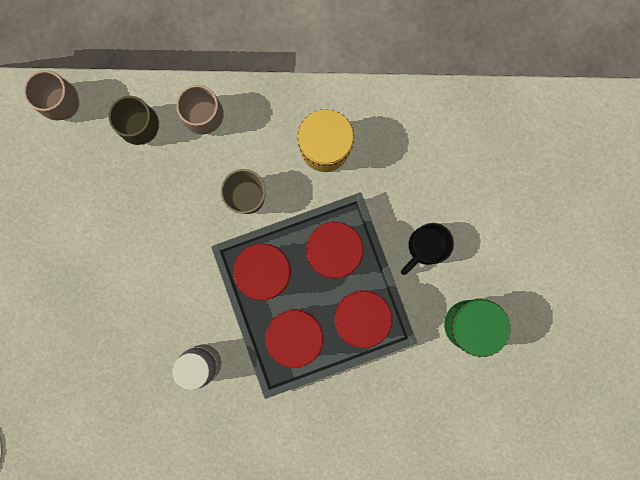

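View pics/side0.png

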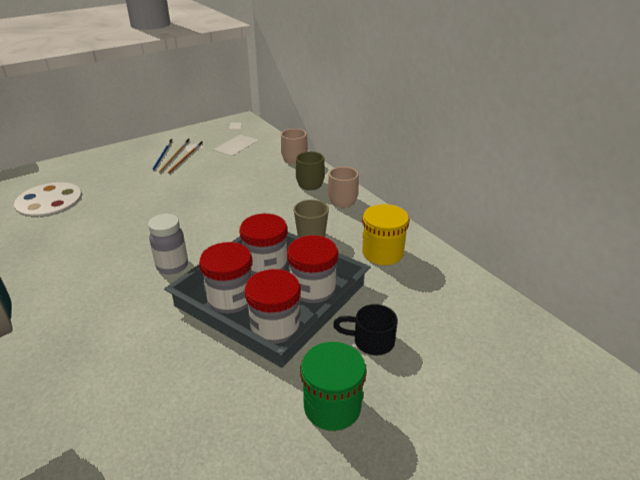

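The top view shows four red lids at about (294,338), (363,319), (261,271) and (334,250). The beaker is at (243,191), the bottle at (193,370) and the mug at (430,243). The green and yellow look-alikes stand outside the tray. Next I'll compare lid heights from the depth image and work out the press points.

Run:
```python
from h import *
P=dict(A=(294,338.2),B=(362.8,318.8),C=(261.5,271.3),D=(334.3,249.7))
d=np.load("top0.npy");m=bot.camera_model("top");K=m["intrinsics"];r=R.from_quat(m["orientation"]).as_matrix()
s=bot.get_state();p=s["position"];print(R.from_quat(s["eef_rot"]).as_matrix().round(3))
for k,(u,v) in P.items():
    yy,xx=np.mgrid[:480,:640];M=((xx-u)**2+(yy-v)**2<22**2)&(d>0)
    z=d[M];X=np.c_[(xx[M]-K[0,2])/K[0,0]*z,-(yy[M]-K[1,2])/K[1,1]*z,-z]@r.T+m["xyz"]
    c=X.mean(0);a=np.linalg.lstsq(np.c_[X[:,:2]-c[:2],np.ones(len(X))],X[:,2],rcond=None)[0]
    xy=cast("top",[(u,v)],.0965)[0]
    print(k,"z",c[2].round(4),np.median(X[:,2]).round(4),"sd",X[:,2].std().round(4),"tilt",a[:2].round(3),"shift units",((xy-p)/.04).round(3))
```

```text
[[ 0.974  0.227 -0.   ]
 [ 0.227 -0.974  0.001]
 [ 0.    -0.001 -1.   ]]
A z 0.1012 0.1012 sd 0.0017 tilt [-0.002 -0.002] shift units [10.475 14.086 -3.352]
B z 0.0968 0.0968 sd 0.0018 tilt [ 0.005 -0.002] shift units [11.27  11.419 -3.352]
C z 0.0966 0.0967 sd 0.0018 tilt [-0.004 -0.001] shift units [13.054 15.408 -3.352]
D z 0.0967 0.0968 sd 0.0018 tilt [-0.001  0.001] shift units [13.949 12.569 -3.352]
```

Lid A stands about 4.5 mm above the other three, so I'll test it first with a light edge press.

>>> carry_out:
  translation:
    - [1,1.4,0]
    - [2,2.8,0]
    - [3,4.2,0]
    - [4,5.6,0]
    - [5,7,0]
    - [6,8.5,0]
    - [7,10,0]
    - [8,11.5,0]
    - [9,13,0]
    - [9.5,13.8,0]
    - [9.57,13.88,0]
    - [9.57,13.88,-1]
    - [9.57,13.88,-2]
    - [9.57,13.88,-2.6]
    - [9.57,13.88,-2.9]
    - [9.57,13.88,-2.9]
    - [9.57,13.88,-2.9]
    - [9.57,13.88,-2.9]
  twist: [0,0,0,0,0,0,0,0,0,0,0,0,0,0,0,0,0,0]
  fingers: 1

```text
t: 1.9
position: [0.5027, 0.0431, 0.1176]
eef_rot: [0.994, 0.114, 0.002, 0.0]
contact_force: [-0.2, -0.0, 0.6]
gripper_width: 0.0001
grip_force: 0.0
```

>>> carry_out:
  translation:
    - [0,0,-0.1]
    - [0,0,-0.2]
    - [0,0,-0.25]
    - [0,0,-0.25]
    - [0,0,-0.25]
    - [0,0,-0.25]
  twist: [0,0,0,0,0,0]

```text
t: 2.5
position: [0.502, 0.0439, 0.1054]
eef_rot: [0.993, 0.114, 0.0, 0.0]
contact_force: [0.2, 0.1, 0.1]
gripper_width: 0.0004
grip_force: 0.0
```

>>> carry_out:
  translation:
    - [0,0,-0.03]
    - [0,0,-0.06]
    - [0,0,-0.06]
    - [0,0,-0.06]
  twist: [0,0,0,0]

```text
t: 2.9
position: [0.5019, 0.0439, 0.1029]
eef_rot: [0.993, 0.114, -0.0, 0.0]
contact_force: [0.3, -0.1, 0.7]
gripper_width: -0.0001
grip_force: 0.0
```

>>> carry_out:
  translation:
    - [0,0,-0.025]
    - [0,0,-0.025]
    - [0,0,-0.025]
  twist: [0,0,0]

```text
t: 3.2
position: [0.5019, 0.0439, 0.1019]
eef_rot: [0.993, 0.114, -0.0, 0.0]
contact_force: [0.3, 0.4, -0.0]
gripper_width: 0.0002
grip_force: 0.1
```

>>> carry_out:
  translation:
    - [0,0,-0.025]
    - [0,0,-0.025]
    - [0,0,-0.025]
  twist: [0,0,0]

```text
t: 3.5
position: [0.5019, 0.0439, 0.1009]
eef_rot: [0.993, 0.114, 0.0, 0.0]
contact_force: [0.3, -0.0, -0.5]
gripper_width: 0.0001
grip_force: 0.1
```

>>> carry_out:
  translation:
    - [0,0,-0.025]
    - [0,0,-0.025]
    - [0,0,-0.025]
  twist: [0,0,0]

```text
t: 3.8
position: [0.5019, 0.0439, 0.0999]
eef_rot: [0.993, 0.114, -0.0, 0.0]
contact_force: [-0.1, -0.4, 1.1]
gripper_width: 0.0001
grip_force: 0.1
```

>>> carry_out:
  translation:
    - [0,0,-0.025]
    - [0,0,-0.025]
    - [0,0,-0.025]
  twist: [0,0,0]

```text
t: 4.1
position: [0.5019, 0.0439, 0.0989]
eef_rot: [0.993, 0.114, -0.0, 0.0]
contact_force: [0.1, 0.0, 0.4]
gripper_width: -0.0003
grip_force: 0.1
```

>>> carry_out:
  translation:
    - [0,0,-0.025]
    - [0,0,-0.025]
    - [0,0,-0.025]
  twist: [0,0,0]

```text
t: 4.4
position: [0.5019, 0.0439, 0.0979]
eef_rot: [0.993, 0.114, 0.0, 0.0]
contact_force: [0.2, -0.1, -0.7]
gripper_width: -0.0
grip_force: 0.1
```

Run:
```python
from h import *
im,d=bot.snapshot("side");cv2.imwrite("pics/s1.png",cv2.resize(im[170:330,150:370],None,fx=3,fy=3,interpolation=2))
print([bot.get_state()["contact_force"].round(2)])
```

```text
[array([0.35, 0.48, 0.07])]
```

View pics/s1.png

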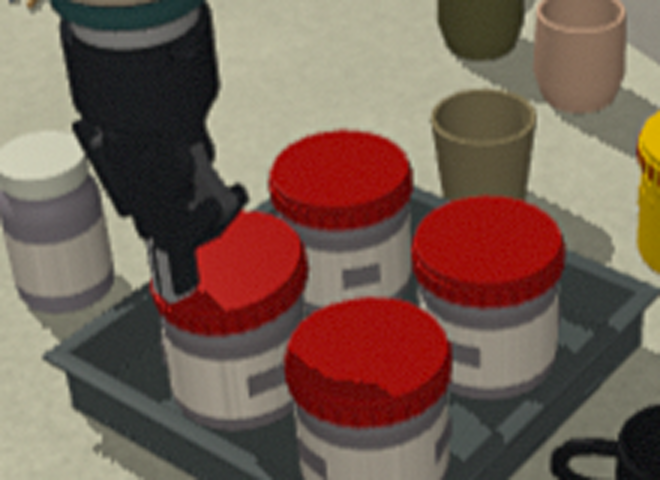

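The fingertip sits on lid A's near edge at crop (180,290). The lid looks brighter than the others, so it's probably already tipping. I'll press a little further to feel the rim stop.

>>> carry_out:
  translation:
    - [0,0,-0.025]
    - [0,0,-0.025]
    - [0,0,-0.025]
  twist: [0,0,0]

```text
t: 4.75
position: [0.502, 0.0439, 0.0973]
eef_rot: [0.993, 0.114, 0.0, 0.0]
contact_force: [-1.5, 0.6, 3.5]
gripper_width: -0.0
grip_force: 1.8
```

>>> carry_out:
  translation:
    - [0,0,-0.015]
    - [0,0,-0.015]
    - [0,0,-0.015]
  twist: [0,0,0]

```text
t: 5.05
position: [0.5021, 0.0439, 0.097]
eef_rot: [0.993, 0.114, 0.0, 0.0]
contact_force: [-3.1, -0.3, 6.2]
gripper_width: 0.0001
grip_force: 3.4
```

Stop felt at about 6 N, after roughly 4 mm of travel. I'll lift, back off and check the tilt with depth.

>>> carry_out:
  translation:
    - [0,0,0.5]
    - [0,0,1.2]
    - [-1,0,1.5]
    - [-2,0,1.5]
    - [-3,0,1.5]
    - [-3,0,1.5]
  twist: [0,0,0,0,0,0]

```text
t: 5.65
position: [0.3785, 0.044, 0.1555]
eef_rot: [0.993, 0.114, -0.0, -0.0]
contact_force: [1.0, -0.8, 0.0]
gripper_width: 0.0002
grip_force: 0.0
```

```bash
cat > tilt.py <<'E'
from h import *
m=bot.camera_model("top");K=m["intrinsics"];r=R.from_quat(m["orientation"]).as_matrix()
im,d=bot.snapshot("top");yy,xx=np.mgrid[:480,:640];p=bot.get_state()["position"]
for c in cv2.findContours(red(im),cv2.RETR_EXTERNAL,cv2.CHAIN_APPROX_NONE)[0]:
    if cv2.contourArea(c)<1000: continue
    (u,v),ax,_=cv2.fitEllipse(c);M=((xx-u)**2+(yy-v)**2<22**2)&(d>0)
    z=d[M];X=np.c_[(xx[M]-K[0,2])/K[0,0]*z,-(yy[M]-K[1,2])/K[1,1]*z,-z]@r.T+m["xyz"]
    q=X.mean(0);a=np.linalg.lstsq(np.c_[X[:,:2]-q[:2],np.ones(len(X))],X[:,2],rcond=None)[0]
    xy=cast("top",[(u,v)],.0985)[0]
    print((round(u,1),round(v,1)),np.round(ax,1),"z",q[2].round(4),"tilt",a[:2].round(3),xy.round(4),"shift",((xy-p)/.04).round(3))
print(p)
E
python3 tilt.py
```

```text
(293.9, 337.5) [56.7 57.4] z 0.1015 tilt [0.128 0.027] [0.5393 0.0524 0.0985] shift [ 3.965  0.212 -1.443]
(362.8, 318.8) [56.8 57.2] z 0.0968 tilt [0.004 0.   ] [ 0.5699 -0.0542  0.0985] shift [ 4.73  -2.454 -1.443]
(261.5, 271.3) [56.5 56.5] z 0.0966 tilt [-0.001 -0.007] [0.6412 0.1051 0.0985] shift [ 6.514  1.529 -1.443]
(334.3, 249.7) [56.1 56.2] z 0.0968 tilt [0.004 0.002] [ 0.6769 -0.0082  0.0985] shift [ 7.404 -1.304 -1.443]
[0.380698   0.04393235 0.15621901]
```

Lid A tipped 0.13 rad and the others stayed level, so A is the loose one. Now I'll press its middle.

>>> carry_out:
  translation:
    - [1,0.05,0.2]
    - [2,0.1,0.2]
    - [3,0.15,0.2]
    - [3.9,0.2,0.2]
    - [3.9,0.2,0]
    - [3.9,0.2,-0.6]
    - [3.9,0.2,-1]
    - [3.9,0.2,-1.15]
    - [3.9,0.2,-1.2]
    - [3.9,0.2,-1.25]
    - [3.9,0.2,-1.3]
    - [3.9,0.2,-1.33]
    - [3.9,0.2,-1.33]
  twist: [0,0,0,0,0,0,0,0,0,0,0,0,0]

```text
t: 7.0
position: [0.538, 0.0519, 0.1034]
eef_rot: [0.993, 0.114, 0.0, 0.0]
contact_force: [-0.1, 0.5, 0.6]
gripper_width: 0.0002
grip_force: 0.0
```

>>> carry_out:
  translation:
    - [0,0,-0.02]
    - [0,0,-0.04]
    - [0,0,-0.06]
    - [0,0,-0.06]
    - [0,0,-0.06]
  twist: [0,0,0,0,0]

```text
t: 7.5
position: [0.5384, 0.0519, 0.1012]
eef_rot: [0.993, 0.114, 0.001, 0.0]
contact_force: [2.1, 0.1, 2.4]
gripper_width: 0.0
grip_force: 1.3
```

>>> carry_out:
  translation:
    - [0,0,-0.015]
    - [0,0,-0.03]
    - [0,0,-0.03]
    - [0,0,-0.03]
  twist: [0,0,0,0]

```text
t: 7.9
position: [0.5385, 0.0519, 0.1009]
eef_rot: [0.993, 0.114, 0.001, 0.0]
contact_force: [0.2, 0.2, 7.3]
gripper_width: 0.0002
grip_force: 4.1
```

>>> carry_out:
  translation:
    - [0,0,-0.015]
    - [0,0,-0.03]
    - [0,0,-0.03]
    - [0,0,-0.03]
  twist: [0,0,0,0]

```text
t: 8.3
position: [0.5385, 0.0519, 0.0998]
eef_rot: [0.993, 0.114, 0.001, 0.0]
contact_force: [0.2, 0.8, 8.9]
gripper_width: -0.0001
grip_force: 4.5
```

Sliding down now at about 9 N.

>>> carry_out:
  translation:
    - [0,0,-0.015]
    - [0,0,-0.03]
    - [0,0,-0.045]
    - [0,0,-0.05]
    - [0,0,-0.05]
    - [0,0,-0.05]
  twist: [0,0,0,0,0,0]

```text
t: 8.9
position: [0.5385, 0.0519, 0.0978]
eef_rot: [0.993, 0.114, 0.001, 0.0]
contact_force: [-1.9, 0.3, 9.9]
gripper_width: -0.0002
grip_force: 4.6
```

>>> carry_out:
  translation:
    - [0,0,-0.015]
    - [0,0,-0.03]
    - [0,0,-0.04]
    - [0,0,-0.04]
    - [0,0,-0.04]
  twist: [0,0,0,0,0]

```text
t: 9.4
position: [0.5385, 0.0519, 0.0964]
eef_rot: [0.993, 0.114, 0.001, 0.0]
contact_force: [-1.2, 0.4, 10.2]
gripper_width: 0.0001
grip_force: 4.9
```

>>> carry_out:
  translation:
    - [0,0,-0.015]
    - [0,0,-0.03]
    - [0,0,-0.03]
    - [0,0,-0.03]
  twist: [0,0,0,0]

```text
t: 9.8
position: [0.5386, 0.0519, 0.0962]
eef_rot: [0.993, 0.114, 0.001, 0.0]
contact_force: [-5.5, -0.3, 15.9]
gripper_width: 0.0001
grip_force: 7.9
```

>>> carry_out:
  translation:
    - [0,0,-0.015]
    - [0,0,-0.03]
    - [0,0,-0.03]
    - [0,0,-0.03]
  twist: [0,0,0,0]

```text
t: 10.2
position: [0.5386, 0.0519, 0.096]
eef_rot: [0.993, 0.114, 0.001, 0.0]
contact_force: [-9.2, 0.5, 21.6]
gripper_width: 0.0002
grip_force: 10.9
```

It's on the firm stop at about 22 N. I'll lift clear and verify.

>>> carry_out:
  translation:
    - [0,0,0.1]
    - [0,0,0.3]
    - [0,0,1]
    - [0,0,2]
    - [-1,0,2.5]
    - [-2,0,2.5]
    - [-3,0,2.5]
    - [-4,0,2.5]
    - [-4,0,2.5]
    - [-4,0,2.5]
  twist: [0,0,0,0,0,0,0,0,0,0]

```text
t: 11.2
position: [0.3777, 0.0519, 0.1926]
eef_rot: [0.993, 0.114, 0.001, 0.0]
contact_force: [0.4, -0.0, 0.4]
gripper_width: -0.0004
grip_force: 0.0
```

```bash
python3 tilt.py
```

```text
(294.2, 337.9) [56.7 57.2] z 0.0963 tilt [ 0.004 -0.002] [0.5387 0.052  0.0985] shift [ 4.010e+00  4.000e-03 -2.352e+00]
(362.8, 318.8) [56.7 57.2] z 0.0967 tilt [0.001 0.   ] [ 0.5699 -0.0542  0.0985] shift [ 4.79  -2.652 -2.352]
(261.5, 271.3) [56.4 56.6] z 0.0966 tilt [ 0.001 -0.002] [0.6412 0.1051 0.0985] shift [ 6.574  1.332 -2.352]
(334.3, 249.7) [56.1 56.2] z 0.0967 tilt [ 0.    -0.001] [ 0.6769 -0.0082  0.0985] shift [ 7.465 -1.502 -2.352]
[0.37828171 0.0518499  0.19258489]
```

Lid A is now level, at the same height as the others, and the jar hasn't shifted.

```bash
python3 -c "from cell import bot; print(bot.sign_off())"
```

```text
the job is handed in; nothing more can be done
None
```

The loose lid was on the jar at about (0.538, 0.052): it tipped 0.13 rad under an edge press, is now pushed home and level with the other three, the hand is clear, and the job is handed in; I pressed only that lid, because depth showed it about 4.5 mm higher than the rest.

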